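Fetch the gauge tin from the chest, break the lid stay and shut the lid

TASK

Take the flat metal gauge tin out of the open chest and lay it gently, flat and face up, in the empty pocket of the kit tray beside the gear; it lies hard against the chest's front wall, so it must be slid clear before it can be gripped. Then break the folding lid stay at its knee and lower the lid, without slamming it, until it is fully shut so that no swarf gets in. Leave the other two parts in the chest, the gear in its pocket and the oil bottle, carton, spanner and hex key on the bench where they are.

Things in the scene. Friction and masses are not known exactly. Their poses are not given: they have to be found in the camera images.
- chest: Grey sheet-steel chest, 190 deep (x) x 290 wide (y), on 14 mm feet, fixed to the bench. Origin: under its centre, on the bench; x to the hinge side, y left. Rim 72 up, inner floor 18 up (smooth, slippery), walls 3 thick; inner front wall face at x = -92. Two dividers at y = +-47.5, 34 high, make three bays 94 wide, 184 deep. Lid hinged along the far rim, starts locked open by the stay at the right wall.
- gauge_tin: Flat closed steel tin, plain grey with a small dark print on its lid, 85 x 30 x 14 (its x, y, z), about 50 g. Origin: centre of its underside, z up. It starts on the floor of the left or middle bay with its long side along the chest's y, 1 to 4 mm off the front wall and 3 to 6 mm off the bay's sides. A rubber fingertip pressed on top with about 10 N drags it over the floor.
- valve_block: Pneumatic valve block, 85 x 22 x 38, two round knobs on top; origin: centre of its underside. Lies in the other one of the left and middle bays, against the front wall. Stays there.
- bearing: Ball bearing, 35 diameter, 11 high, lying flat in the right bay; origin: centre of its underside. Stays there.
- lid_hinge (a point): Point on the lid's hinge axis, at its middle: x = 94, y = 0, z = 76 in the chest's frame. The axis runs along the chest's y.
- lid (a joint): Angle of the lid: 0 = locked open (83 degrees up from shut), grows as it closes, 1.45 = fully shut. The hinge and the stay are stiff: the lid stays where it is left and needs about 2 to 6 N at the handle. With the stay locked it cannot be lowered; do not force it.
- lid_handle (a point): Middle of the black handle bar on the lid's front edge: bar 10 thick, 88 long along the chest's y, 32 beyond the lid's edge (clear gap), 224.5 from the hinge axis. Open it sticks up above the lid, about 300 over the bench; shut it is in front of the chest, 2 above the hinge axis. Can be pinched from above all the way.
- stay_knee (a point): Centre of the dark steel thumb boss on the stay's knee: a round pin 18 diameter, 16 long along the chest's y, its axis 18 inside the right wall. Locked it is at x = 10, y = -124, z = 126 in the chest's frame. The stay is two 96 mm straps, 11 x 3, from the right wall (x = -36, z = 42) up and back to the lid. The knee folds away from the front and down: push the boss from its upper front, 0.85 back to 0.53 down.
- stay_knee_joint (a joint): Angle of the stay's knee: 0 = locked, 8 degrees past straight against its stop; 0.14 = straight; it grows as the knee folds, 3.05 with the lid shut. A push of about 5 N on the boss breaks it; it stays where it is left. At 0.7 (boss pushed some 30 mm) the lid has come down 0.1 rad and can be lowered by the handle.
- kit_tray: Grey plastic kit tray, 196 (its x) x 124 (y) x 22 high, fixed to the bench; two pockets 94 x 118, one behind the other, floor 3 up, walls 3 thick. Origin: centre of its underside. The gear lies in the near pocket (-x), the far one is empty.
- empty_pocket (a point): Centre of the floor of the tray's empty pocket (x = 48, y = 0, z = 3 in the tray's frame); axes as the tray's.
- spur_gear: Steel spur gear, 52 diameter, 20 high, in the near pocket of the tray; origin: centre of its underside. Stays there.
- oil_bottle: Small oil bottle with red nozzle, 42 diameter, 126 tall, behind the tray; origin: centre of its foot. Leave alone.
- screw_box: Small brown carton, 45 x 64 x 41, behind the tray; origin: centre of its underside. Leave alone.
- spanner: Combination spanner, 164 long, flat on the bench left of the chest; origin: its middle. Leave alone.
- hex_key: Black hex key, 112 long, in front of the tray; origin: its middle. Leave alone.

How it is judged:
By the outcome, as a careful person would: the job done as asked, in the order asked, and still so for the second after the job is handed in, with the robot touching nothing.
It also fails if it takes over 72 s, if anything falls off the work surface, if the arm or the gripper's body presses on something with over 40 N, if the wrist force passes 120 N, or if a joint passes its speed limit or range.

ROBOT

A 6-joint arm with a two-finger parallel gripper is mounted at the origin on a cart in front of the work surface, level with it; the furniture and walls round the work are solid. World frame = base frame: x ahead of the robot, y to its left, z up, the work surface at z = 0. Lengths are in m, angles in rad, forces in N, time in s.
With the tool pointing down it reaches from about 0.35 to 0.85 m from the base axis. Payload 8.1 kg.
Tool frame: the origin (TCP) lies between the finger pads; the fingertips stand 11 mm ahead of it and the grasp point (between the pads) lies 8 mm behind it (robot.tips_ahead is the distance from the TCP to the fingertips, in m); z points along the fingers, y is the line along which they close (so a half turn about z gives the same grasp; the last joint's range is limited). The gripper opens to 93 mm and grips with 3 to 60 N. Pads are 15 mm wide; open, the fingers measure 128 mm over their backs; the gripper's body (75 mm by 188 mm) begins 65 mm behind the grasp point.
Start: joints at [1.197, 0.13, 1.488, -0, 1.523, -0.085], TCP at [0.171, 0.575, 0.23] pointing down, gripper open.
Joint ranges: [-2.96, 2.96], [-0.89, 2.26], [0.02, 2.5], [-1.34, 4.48], [0, 2.73], [-2.66, 2.66]. Speed limits (rad/s): [2.39, 2.39, 2.79, 3.14, 3.14, 3.14].

INTERFACE

Orientations are given as a rotation vector (axis times angle).
In Python, from plant import robot gives the robot as it stands. The module is installed in compiled form; this text tells all that it offers.
- The arm moves only by the tool move_arm, never from a script. Its argument "deltas" is one flat list of numbers, 7 for each row, row after row: the shift along the tool's x, y, z in m, then the turn, a rotation vector about the tool's x, y, z in rad, then the opening, from 0 (shut) to 1 (fully open). A call has 1 to 12 rows; each row is the pose to reach, as a shift and turn from the pose commanded when the call began, along the tool's axes at that moment; what a row does not reach only later rows make up. A row lasts 1/8 s, in which the tool goes at most 62.5 mm and 10.7 degrees, less where a joint would pass 70% of its speed; a pose out of reach is approached as far as the arm can. A call with a gripper value outside its range is refused whole. The fingers move at their own pace and stop on an object; "squeeze" is the grip in N (left out, the last holds). Time passes only in rows, so rows that repeat a pose let the fingers close. It gives the time, the measured TCP pose, the force, the opening and the grip force at its end, in the units of the state.
- robot.read_state(): the state, without advancing time (a new reading comes with each control period).
- robot.read_camera(name): name is "scene" or "top" or "wrist"; returns (picture, depth): 400x640x3 uint8, red, green, blue; 400x640 float32, m along the optical axis (not along the pixel's ray), 0 where there is no reading.
- robot.camera_model(name): a dict with "K" (3x3 intrinsics, pixels), "R" (3x3) and "t" (3): a world point X has camera coordinates R X + t; the wrist camera has in their place "tool_from_camera" (4x4, takes a point from camera to tool coordinates, whose origin is the TCP and whose axes are the flange's). Camera axes: x right, y down, z forward; pixel columns grow to the right and rows downward; lengths in m; the calibration is good to about 2 mm. A picture is of the moment at which its call begins: read the wrist's pose just before it. camera_model takes no time and is no camera call.
- robot.close_job(): hands the job in; it is judged then, once.
Trained networks look in the newest picture that a camera, given by its name, has taken for a name from the list of things; names that differ only in an ending like _2 or _b are one class to them, and where a whole thing is asked for, a point or a joint stands for the part that bears it (a point fixed in the world has none). Each returns a list of dicts, best first, with "confidence" (0 to 1); they miss things now and then, are a little off and sometimes report something else, mostly with a low value. They report only what shows in the picture. A call takes as long as a camera call.
- robot.recognise(camera, label): "uv" ([column, row] in pixels, amid what is visible of it).
The state is a dict: "t": time; "q": joint angles; "dq": joint speeds; "joint_torque": joint torques, N m; "tool_pos": TCP position; "orientation": TCP orientation; "force": force on the tool from outside, world axes, zero at the start; "wrist_torque": the same for the moment, N m; "opening": finger opening in m; "gripper_force": force on a finger pad.
Only numpy, scipy, OpenCV 4.12 (cv2) and the standard library are available. Lean on these libraries where they do the work, as an engineer would, in place of code of your own. Each camera call takes 0.05 s, during which the arm holds its last target. There are 200 camera calls.

## Working session

There is one attempt and no reset: what is moved stays moved. The work goes in short steps, Python scripts to look and compute and a tool call to move; the robot and the scene stay as the last step left them, time stands still between calls to the robot, and variables do not carry over. Pictures are saved under pics/ and viewed, at most 13 in all, crops included, and the job is handed in when it is done.

Besides the shell and the picture viewer there is one more tool, called after "Request:" as name(argument=value, ...), one argument or row to a line, values as JSON. move_arm: Moves the arm, as the interface text tells. Its arguments: {"type":"object","properties":{"deltas":{"type":"array","items":{"type":"number"}},"squeeze":{"type":"number"}},"required":["deltas"]}

```bash
mkdir -p pics
cat > h.py <<'E'
import numpy as np, cv2
from scipy.spatial.transform import Rotation as Ro
from plant import robot
def cam(n):
    s=robot.read_state(); im,d=robot.read_camera(n); m=robot.camera_model(n); K=np.array(m['K'])
    if n=='wrist':
        T=np.array(m['tool_from_camera']); Rt=Ro.from_rotvec(s['orientation']).as_matrix()
        Rw=Rt@T[:3,:3]; p=Rt@T[:3,3]+np.array(s['tool_pos'])
    else:
        Rw=np.array(m['R']).T; p=-Rw@np.array(m['t'])
    return im,d,K,Rw,p
def cloud(c):
    im,d,K,Rw,p=c; v,u=np.mgrid[:d.shape[0],:d.shape[1]]
    P=np.stack([(u-K[0,2])/K[0,0]*d,(v-K[1,2])/K[1,1]*d,d],-1)@Rw.T+p
    P[d==0]=np.nan; return P
def proj(c,X):
    im,d,K,Rw,p=c; x=(np.atleast_2d(X)-p)@Rw@K.T; return x[:,:2]/x[:,2:]
def save(im,n): cv2.imwrite('pics/'+n+'.png',im[:,:,::-1])
E
python3 - <<'E'
from h import *
np.set_printoptions(precision=4,suppress=True)
print(robot.read_state()['tool_pos'],robot.read_state()['orientation'],robot.tips_ahead)
for n in ('scene','top'):
    c=cam(n); P=cloud(c); save(c[0],n+'0'); np.save(n+'.npy',P); print(n,c[4],c[2][0,0])
    for l in ('chest','gauge_tin','valve_block','bearing','lid_handle','stay_knee','kit_tray','spur_gear','oil_bottle','screw_box','spanner','hex_key'):
        for r in robot.recognise(n,l)[:2]:
            u,v=np.round(r['uv']).astype(int); print(l,round(r['confidence'],2),u,v,P[v,u])
E
```

```text
[0.1707 0.5746 0.2286] [-0.452  -3.1085  0.0028] 0.011
scene [-0.1627 -0.4315  1.026 ] 437.13285084003434
chest 0.66 315 200 [0.6273 0.2537 0.0179]
chest 0.18 343 214 [0.5451 0.0787 0.1282]
gauge_tin 0.54 294 229 [0.4874 0.2237 0.0172]
valve_block 0.57 267 213 [0.4694 0.3188 0.0437]
bearing 0.69 324 163 [0.6164 0.2031 0.208 ]
lid_handle 0.62 401 280 [ 0.525  -0.139   0.0183]
lid_handle 0.57 324 166 [0.618  0.2046 0.1948]
stay_knee 0.73 315 199 [0.6309 0.2566 0.0181]
stay_knee 0.53 340 214 [0.5372 0.0835 0.1317]
kit_tray 0.91 400 280 [ 0.5281 -0.1348  0.0113]
spur_gear 0.75 391 291 [ 0.4752 -0.1374  0.0214]
spur_gear 0.65 314 196 [0.6326 0.2619 0.0276]
oil_bottle 0.73 415 232 [ 0.6686 -0.0945  0.0603]
oil_bottle 0.45 311 243 [0.4667 0.137  0.0319]
screw_box 0.84 439 256 [ 0.645  -0.1882  0.0433]
screw_box 0.42 315 200 [0.6273 0.2537 0.0179]
spanner 0.72 234 201 [0.4695 0.4795 0.0013]
spanner 0.69 323 163 [0.6184 0.2085 0.2041]
hex_key 0.29 442 256 [ 0.6477 -0.1956  0.0463]
top [0.3771 0.1562 1.5362] 495.7146868814453
chest 0.57 290 187 [0.5622 0.2096 0.0219]
gauge_tin 0.86 288 222 [0.4539 0.2139 0.0349]
gauge_tin 0.64 195 220 [0.4594 0.5015 0.0028]
valve_block 0.45 250 217 [0.4675 0.3277 0.0452]
bearing 0.55 318 216 [0.4731 0.1231 0.0294]
lid_handle 0.7 285 160 [0.5972 0.2134 0.2971]
stay_knee 0.47 335 193 [0.5388 0.0742 0.0767]
kit_tray 0.59 403 196 [ 0.5394 -0.1422  0.0039]
spur_gear 0.7 400 213 [ 0.4866 -0.1335 -0.0025]
oil_bottle 0.69 386 148 [ 0.6769 -0.0792  0.0722]
screw_box 0.66 422 158 [ 0.6533 -0.1949  0.0406]
spanner 0.56 199 218 [0.4654 0.4885 0.0068]
hex_key 0.61 405 254 [ 0.3597 -0.1468  0.0017]
```

View pics/top0.png

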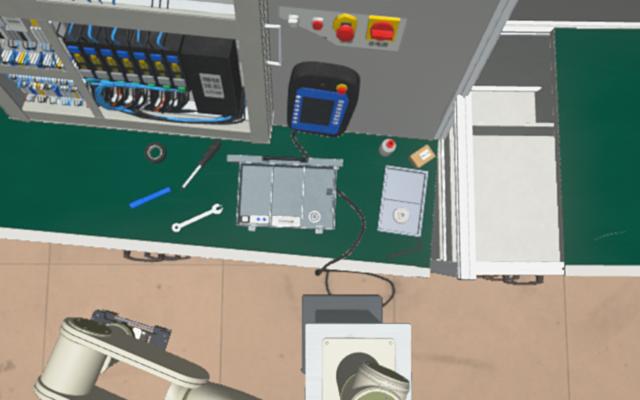

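View pics/scene0.png

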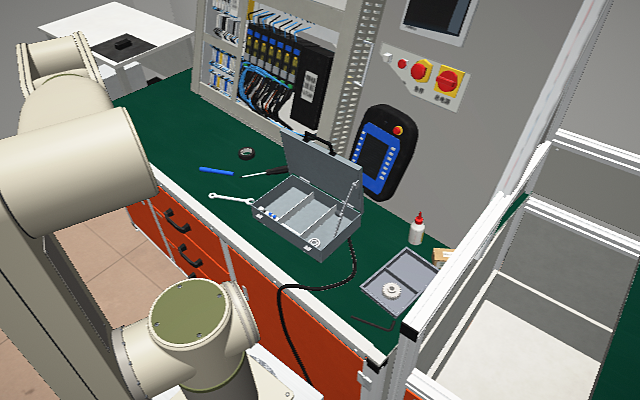

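The tin is in the middle bay at (288,222) in the top picture. The valve block is in the left bay (258,219), the bearing in the right bay (315,216), and the tray's far pocket is empty. Next I'll move the wrist camera over the chest.

Request:
move_arm(
  deltas=[-0.335,-0.286,-0.17,0,0,1.28,0.0,-0.335,-0.286,-0.17,0,0,1.28,0.0,-0.335,-0.286,-0.17,0,0,1.28,0.0,-0.335,-0.286,-0.17,0,0,1.28,0.0,-0.335,-0.286,-0.17,0,0,1.28,0.0,-0.335,-0.286,-0.17,0,0,1.28,0.0,-0.335,-0.286,-0.17,0,0,1.28,0.0,-0.335,-0.286,-0.17,0,0,1.28,0.0,-0.335,-0.286,-0.17,0,0,1.28,0.0,-0.335,-0.286,-0.17,0,0,1.28,0.0,-0.335,-0.286,-0.17,0,0,1.28,0.0],
)

```text
t: 2.68
tool_pos: [0.4098, 0.2065, 0.399]
orientation: [-2.217, -2.225, 0.001]
force: [0.3, -0.1, -0.9]
opening: 0.0006
gripper_force: 0.0
```

Run:
```python
from h import *
np.set_printoptions(precision=4,suppress=True)
s=robot.read_state();print(s['t'],s['tool_pos'],s['orientation'],s['q'],s['opening'])
c=cam('wrist'); P=cloud(c); save(c[0],'w1'); np.savez('w1.npz',P=P,im=c[0]); print(c[4],c[3])
for l in ('gauge_tin','valve_block','bearing','lid_handle','stay_knee','kit_tray'):
    for r in robot.recognise('wrist',l)[:2]:
        u,v=np.round(r['uv']).astype(int); print(l,round(r['confidence'],2),u,v,P[v,u])
```

```text
2.675 [0.4098 0.2065 0.399 ] [-2.2169 -2.2251  0.0014] [ 0.3547 -0.2549  1.5522  0.0002  1.8453  0.3511] 0.0005529348608044387
[0.4103 0.2916 0.5555] [[ 1.      0.0043  0.0002]
 [ 0.0042 -0.9534 -0.3015]
 [-0.0011  0.3015 -0.9535]]
gauge_tin 0.87 348 139 [0.4571 0.226  0.0351]
valve_block 0.55 353 82 [0.461  0.3135 0.0457]
valve_block 0.2 451 352 [ 0.6786 -0.1999  0.0427]
bearing 0.87 356 191 [0.4758 0.132  0.0178]
lid_handle 0.89 508 146 [0.6171 0.2411 0.2095]
stay_knee 0.86 412 241 [0.5896 0.0275 0.0029]
kit_tray 0.2 358 194 [0.4782 0.1298 0.029 ]
```

View pics/w1.png

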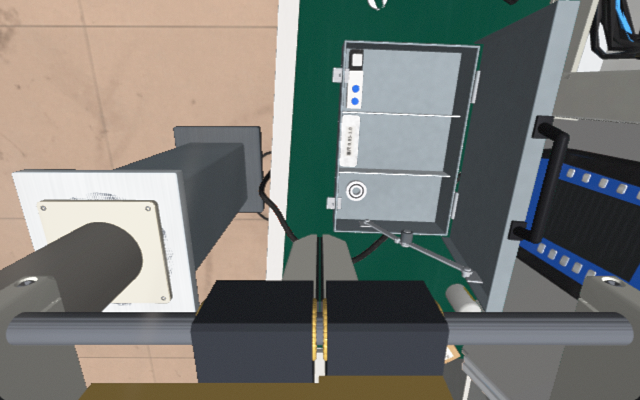

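The wrist picture shows the tin at (348,139) with its print upward, the valve block at (355,82), the bearing at (356,191), the boss at about (405,240) and the handle bar from (545,125) to (518,232). Now I'll fit the poses.

```bash
cat > fit.py <<'E'
from h import *
from scipy.optimize import least_squares
np.set_printoptions(precision=4,suppress=True)
def rectfit(Q,hx,hy,x0):
    def res(p):
        c,s=np.cos(p[2]),np.sin(p[2]); d=Q-p[:2]; a=np.abs(np.c_[c*d[:,0]+s*d[:,1],-s*d[:,0]+c*d[:,1]])-[hx,hy]
        return np.hypot(*np.maximum(a,0).T)+np.minimum(a.max(1),0)
    r=least_squares(res,x0,loss='soft_l1',f_scale=.002); return r.x,np.median(np.abs(r.fun))
if __name__=='__main__':
    W=np.load('w1.npz')['P'].reshape(-1,3); T=np.load('top.npy').reshape(-1,3); S=np.load('scene.npy').reshape(-1,3)
    def sel(P,x,y,z): 
        m=(P[:,0]>x[0])&(P[:,0]<x[1])&(P[:,1]>y[0])&(P[:,1]<y[1])&(P[:,2]>z[0])&(P[:,2]<z[1]); return P[m]
    for n,P in (('w',W),('t',T),('s',S)):
        Q=sel(P,(.42,.63),(.03,.39),(.066,.077)); 
        if len(Q)>30: print(n,'chest',len(Q),*rectfit(Q[:,:2],.0935,.1435,[.54,.215,0]))
        Q=sel(P,(.43,.63),(.08,.35),(.010,.024)); print('floor z',len(Q),np.median(Q[:,2]) if len(Q) else 0)
        Q=sel(P,(.4,.68),(-.24,-.03),(.018,.027))
        if len(Q)>30: print(n,'tray',len(Q),*rectfit(Q[:,:2],.0965,.0605,[.54,-.14,0]))
        Q=sel(P,(.64,.74),(-.14,-.02),(.02,.2)); print(n,'bottle',len(Q),np.median(Q,0),Q.min(0),Q.max(0))
        Q=sel(P,(.4,.5),(.17,.27),(.027,.040)); 
        if len(Q): print(n,'tin',len(Q),np.median(Q,0),cv2.minAreaRect(Q[:,:2].astype(np.float32)*1000))
E
python3 fit.py
```

```text
w chest 1733 [ 0.5336  0.2196 -0.0325] 0.0008690610485200256
floor z 14495 0.019491344142670397
w tray 39 [ 0.7526 -0.0502  1.1109] 0.000861512033161857
w bottle 539 [ 0.6798 -0.0711  0.0523] [ 0.6665 -0.1149  0.02  ] [ 0.7382 -0.0645  0.0784]
w tin 988 [0.4597 0.221  0.0335] ((468.3936767578125, 221.08795166015625), (61.48408508300781, 95.27555847167969), 0.6006276607513428)
t chest 332 [ 0.5324  0.2174 -0.0324] 0.0009119351435845496
floor z 4154 0.018532877961927707
t tray 569 [ 0.5263 -0.138  -0.1379] 0.0033089032707434574
t bottle 255 [ 0.6851 -0.086   0.0678] [ 0.6655 -0.1398  0.0201] [ 0.74   -0.0556  0.1315]
t tin 266 [0.4572 0.2231 0.0326] ((462.7437438964844, 218.59559631347656), (96.27635192871094, 50.38294982910156), 87.90288543701172)
s chest 477 [ 0.5348  0.2152 -0.0332] 0.0011335948271413432
floor z 2021 0.019102678683888374
s tray 737 [ 0.5288 -0.1399 -0.1332] 0.003759013068306477
s bottle 363 [ 0.6803 -0.0976  0.0622] [ 0.6654 -0.1397  0.02  ] [ 0.7399 -0.0717  0.1271]
s tin 135 [0.469  0.2213 0.0338] ((467.1584167480469, 218.1612548828125), (60.4664306640625, 96.61846923828125), 0.46719154715538025)
```

```bash
cat >> h.py <<'E'
CH=np.array([.5335,.218,-.0325])
def fr(F,p):
    c,s=np.cos(F[2]),np.sin(F[2]); return np.array([F[0]+c*p[0]-s*p[1],F[1]+s*p[0]+c*p[1],p[2]])
def inv(F,X):
    c,s=np.cos(F[2]),np.sin(F[2]); d=np.array(X)[:2]-F[:2]; return np.array([c*d[0]+s*d[1],-s*d[0]+c*d[1],X[2]])
def ori(yaw,tilt=0,half=0):  # tool y along frame x (half=0) or frame y (half=1); tilt leans the tool z towards frame +x
    z=np.array([np.sin(tilt),0,-np.cos(tilt)])
    y=np.array([np.cos(tilt),0,np.sin(tilt)]) if half==0 else np.array([0,1.,0])
    return Ro.from_euler('z',yaw).as_matrix()@np.c_[np.cross(y,z),y,z]
def go(pos,R,cur=None):
    s=robot.read_state(); R0=Ro.from_rotvec(s['orientation']).as_matrix() if cur is None else cur[1]
    p0=np.array(s['tool_pos']) if cur is None else cur[0]
    d=R0.T@(np.array(pos)-p0); r=Ro.from_matrix(R0.T@R).as_rotvec()
    print('deltas',np.round(d,4),np.round(r,4),'dist',np.linalg.norm(d))
    return (np.array(pos),R)
E
python3 - <<'E'
from h import *
R=ori(CH[2]); a=go(fr(CH,[-.069,0,.085]),R); 
go(fr(CH,[-.069,0,.046]),R)
E
```

```text
deltas [0.0142 0.0543 0.3145] [-0.0001  0.      0.0352] dist 0.3195020062626232
deltas [0.0142 0.0543 0.3535] [-0.0001  0.      0.0352] dist 0.3579626265815396
```

Request:
move_arm(
  deltas=[0.0142,0.0543,0.0543,0,0,0.0352,0,0.0142,0.0543,0.11,0,0,0.0352,0,0.0142,0.0543,0.17,0,0,0.0352,0,0.0142,0.0543,0.23,0,0,0.0352,0,0.0142,0.0543,0.29,0,0,0.0352,0,0.0142,0.0543,0.325,0,0,0.0352,0,0.0142,0.0543,0.345,0,0,0.0352,0,0.0142,0.0543,0.3535,0,0,0.0352,0,0.0142,0.0543,0.3535,0,0,0.0352,0],
)

```text
t: 4.15
tool_pos: [0.4647, 0.2199, 0.0461]
orientation: [-2.258, -2.184, 0.001]
force: [0.3, -0.2, 1.0]
opening: 0.0006
gripper_force: 0.0
```

Run:
```python
from h import *
s=robot.read_state(); print(s['t'],inv(CH,s['tool_pos']),s['force'],s['orientation'])
c=cam('wrist'); save(c[0],'w2')
```

```text
4.15 [-0.06883037 -0.0003356   0.04607725] [ 0.29466875 -0.19214774  0.98808675] [-2.25782266e+00 -2.18413954e+00  7.84033512e-04]
```

View pics/w2.png

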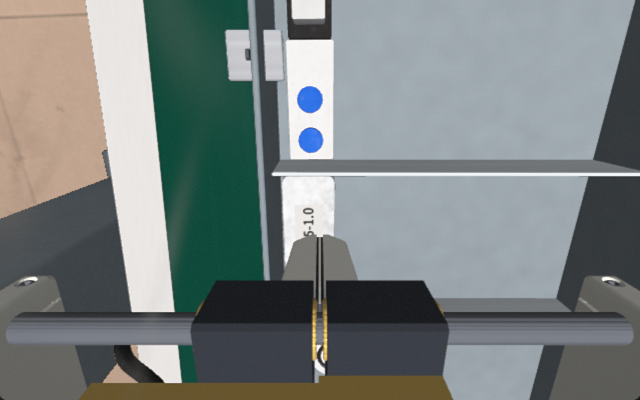

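The closed fingertips (320,240) are over the tin's rear half and clear of the front wall (265–285). I'll shift 3 mm toward the front and probe down.

Request:
move_arm(
  deltas=[0,-0.003,0.001,0,0,0,0,0,-0.003,0.003,0,0,0,0,0,-0.003,0.0035,0,0,0,0,0,-0.003,0.0035,0,0,0,0],
)

```text
t: 4.7
tool_pos: [0.4623, 0.2202, 0.0433]
orientation: [2.258, 2.184, 0.001]
force: [-1.8, 0.3, 5.7]
opening: 0.0008
gripper_force: 2.7
```

Request:
move_arm(
  deltas=[0,0,0.0008,0,0,0,0,0,0,0.0008,0,0,0,0,0,0.002,0.0008,0,0,0,0,0,0.005,0.0008,0,0,0,0],
)

```text
t: 5.2
tool_pos: [0.4679, 0.2204, 0.0433]
orientation: [2.257, 2.184, 0.003]
force: [-1.3, 0.2, 10.2]
opening: 0.0005
gripper_force: 5.1
```

Request:
move_arm(
  deltas=[0,0.005,0.0002,0,0,0,0,0,0.01,0.0002,0,0,0,0,0,0.015,0.0002,0,0,0,0,0,0.02,0.0002,0,0,0,0,0,0.025,0.0002,0,0,0,0,0,0.03,0.0002,0,0,0,0,0,0.034,0.0002,0,0,0,0,0,0.034,0.0002,0,0,0,0],
)

```text
t: 6.2
tool_pos: [0.5026, 0.2192, 0.0433]
orientation: [2.257, 2.183, 0.005]
force: [0.8, 1.0, 7.9]
opening: 0.0003
gripper_force: 4.4
```

Request:
move_arm(
  deltas=[0,0,-0.002,0,0,0,0,0,0,-0.01,0,0,0,0,0,0,-0.04,0,0,0,0,0,0,-0.06,0,0,0,0.5,0,0,-0.06,0,0,0,0.5],
)

```text
t: 6.82
tool_pos: [0.5021, 0.2192, 0.1036]
orientation: [2.257, 2.183, 0.005]
force: [0.7, 0.0, -0.3]
opening: 0.0157
gripper_force: 0.0
```

Run:
```python
from h import *
s=robot.read_state(); print(s['t'],inv(CH,s['tool_pos']),s['opening'])
c=cam('wrist'); save(c[0],'w3'); P=cloud(c)
for r in robot.recognise('wrist','gauge_tin')[:2]:
    u,v=np.round(r['uv']).astype(int); print(r['confidence'],u,v,inv(CH,P[v,u]))
L=np.array([inv(CH,x) for x in P.reshape(-1,3)]); 
m=(abs(L[:,1]-.0)<.045)&(L[:,0]>-.085)&(L[:,0]<.06)&(abs(L[:,2]-.033)<.004); Q=L[m]; print(len(Q),np.median(Q,0))
print(cv2.minAreaRect((Q[:,:2]*1000).astype(np.float32)),np.percentile(Q,[2,98],axis=0))
```

```text
6.825 [-0.03142031  0.00015698  0.10364961] 0.01567724271694233
0.84 314 204 [-0.03455121  0.00817493  0.03496221]
4018 [-0.03295629  0.00549108  0.03355176]
((-12.89846420288086, -0.15705108642578125), (89.67646789550781, 144.17222595214844), 89.99714660644531) [[-0.04845425 -0.04486612  0.03147672]
 [ 0.02718316  0.04301115  0.03522313]]
```

View pics/w3.png

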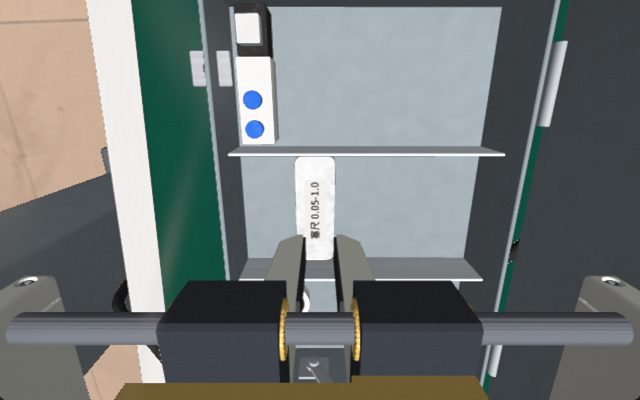

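The tin has been slid clear. It is square to the bay at (315,205), about 3 mm in front of the tool centre. Now I'll lower and grip it.

Request:
move_arm(
  deltas=[0,-0.003,0,0,0,0,0.5,0,-0.003,0.01,0,0,0,0.5,0,-0.003,0.03,0,0,0,0.5,0,-0.003,0.055,0,0,0,0.5,0,-0.003,0.068,0,0,0,0.5,0,-0.003,0.0725,0,0,0,0.5,0,-0.003,0.0725,0,0,0,0.5],
)

```text
t: 7.8
tool_pos: [0.4981, 0.2189, 0.0294]
orientation: [2.258, 2.184, 0.001]
force: [-1.1, -0.3, -1.1]
opening: 0.0465
gripper_force: 0.0
```

Request:
move_arm(
  deltas=[0,0,0,0,0,0,0.28,0,0,0,0,0,0,0.2,0,0,0,0,0,0,0.2,0,0,0,0,0,0,0.2,0,0,0,0,0,0,0.2],
  squeeze=15,
)

```text
t: 8.43
tool_pos: [0.4979, 0.2189, 0.0293]
orientation: [2.258, 2.184, 0.001]
force: [-0.1, 0.4, 2.6]
opening: 0.0298
gripper_force: 15.7
```

Run:
```python
from h import *
go([.46,.2,.20],ori(CH[2])); go([.47,-.06,.27],ori(-.135))
```

```text
deltas [-0.0201 -0.0372 -0.1707] [ 0.0003 -0.0002 -0.0007] dist 0.17588657540800967
deltas [-0.2796 -0.0186 -0.2408] [ 0.0003 -0.0002  0.1018] dist 0.36944799257429445
```

Request:
move_arm(
  deltas=[0,0,-0.006,0,0,0,0.2,0,0,-0.03,0,0,0,0.2,0,-0.01,-0.07,0,0,0,0.2,0,-0.03,-0.12,0,0,0,0.2,-0.02,-0.037,-0.17,0,0,0,0.2,-0.05,-0.035,-0.2,0,0,0.02,0.2,-0.1,-0.03,-0.225,0,0,0.04,0.2,-0.15,-0.025,-0.24,0,0,0.06,0.2,-0.2,-0.02,-0.24,0,0,0.08,0.2,-0.25,-0.0186,-0.24,0,0,0.1,0.2,-0.28,-0.0186,-0.24,0,0,0.1,0.2,-0.28,-0.0186,-0.24,0,0,0.1,0.2],
)

```text
t: 9.93
tool_pos: [0.4695, -0.0622, 0.2691]
orientation: [-2.368, -2.065, 0.001]
force: [-1.2, 0.6, -0.4]
opening: 0.0301
gripper_force: 15.0
```

Run:
```python
from fit import *
s=robot.read_state(); print(s['t'],s['tool_pos'],s['opening'],s['gripper_force'])
c=cam('wrist'); save(c[0],'w4'); P=cloud(c).reshape(-1,3); np.savez('w4.npz',P=P)
for l in('oil_bottle','spur_gear','kit_tray','empty_pocket'):
    for r in robot.recognise('wrist',l)[:1]:
        u,v=np.round(r['uv']).astype(int); print(l,r['confidence'],u,v,P[v*640+u])
g=np.array([.482,-.134])
m=(P[:,0]>.4)&(P[:,0]<.66)&(P[:,1]>-.25)&(P[:,1]<-.04)&(P[:,2]>.018)&(P[:,2]<.027)&(np.hypot(*(P[:,:2]-g).T)>.04)
Q=P[m]; 
Z=np.r_[Q]
def fit(Q,p):
    for k in range(6):
        cc,ss=np.cos(p[2]),np.sin(p[2]); d=Q[:,:2]-p[:2]; a=np.c_[cc*d[:,0]+ss*d[:,1],-ss*d[:,0]+cc*d[:,1]]
        ok=(np.abs(np.maximum(abs(a[:,0])-.0965,abs(a[:,1])-.0605))<.02/(k+1)+.004)
        p,e=rectfit(Q[ok][:,:2],.0965,.0605,p)
    return p,e,ok.sum()
for n,A in (('w',Q),):
    print(n,len(A),fit(A,np.array([.535,-.139,-.135])))
for n in('top','scene'):
    A=np.load(n+'.npy').reshape(-1,3); m=(A[:,0]>.4)&(A[:,0]<.66)&(A[:,1]>-.25)&(A[:,1]<-.04)&(A[:,2]>.018)&(A[:,2]<.027)&(np.hypot(*(A[:,:2]-g).T)>.04)
    print(n,fit(A[m],np.array([.535,-.139,-.135])))
m=(P[:,0]>.62)&(P[:,0]<.75)&(P[:,1]>-.14)&(P[:,1]<-.02)&(P[:,2]>.03)&(P[:,2]<.13); B=P[m]; print('bottle',len(B),np.percentile(B,[2,50,98],axis=0) if len(B) else '')
```

```text
9.925 [ 0.4695 -0.0622  0.2691] 0.030064587276910634 14.998978525400162
oil_bottle 0.88 505 168 [ 0.6781 -0.0817  0.0786]
kit_tray 0.61 392 203 [ 0.5638 -0.1333  0.005 ]
w 1990 (array([ 0.5267, -0.1351, -0.1444]), np.float64(0.0017852544648911534), np.int64(1713))
top (array([ 0.5245, -0.138 , -0.1342]), np.float64(0.0018254177537443024), np.int64(416))
scene (array([ 0.5261, -0.1397, -0.1327]), np.float64(0.0018847617971007868), np.int64(517))
bottle 3876 [[ 0.668  -0.1371  0.0309]
 [ 0.739  -0.0841  0.055 ]
 [ 0.7497 -0.0294  0.1171]]
```

View pics/w4.png

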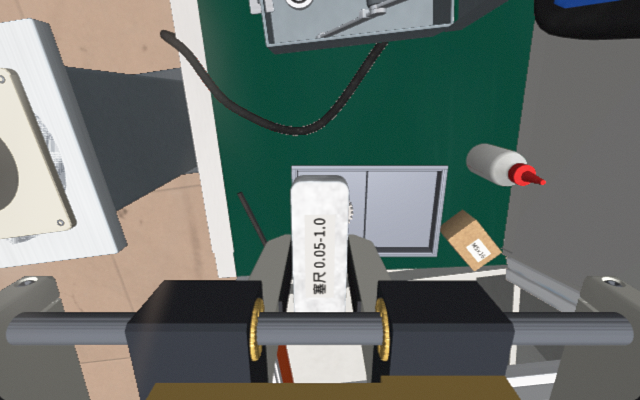

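The tin is held flat, print up, at (320,245). The tray's far pocket is at (405,210) and the bottle at (505,168). I'll check the tray fit against its corners and then compute the move.

Run:
```python
from h import *
c=cam('wrist'); TR=np.array([.526,-.137,-.138])
for q in ([-.098,.062],[.098,.062],[.098,-.062],[0,.062]): print(q,proj(c,fr(TR,[*q,.022])))
R=ori(TR[2])
for z in(.12,.0165,): go(fr(TR,[.046,-.006,z]),R)
```

```text
[-0.098, 0.062] [[294.61670657 170.67091754]]
[0.098, 0.062] [[443.93969754 171.65485068]]
[0.098, -0.062] [[433.02297869 256.30988284]]
[0, 0.062] [[369.31105495 171.16310059]]
deltas [-0.0759  0.1117  0.1492] [ 0.     -0.0002  0.0063] dist 0.20120001627293888
deltas [-0.0759  0.1117  0.2527] [ 0.     -0.0002  0.0063] dist 0.2864833234915254
```

Request:
move_arm(
  deltas=[-0.02,0.04,0.04,0,0,0.006,0.2,-0.05,0.08,0.08,0,0,0.006,0.2,-0.076,0.112,0.12,0,0,0.006,0.2,-0.076,0.112,0.14,0,0,0.006,0.2,-0.076,0.112,0.149,0,0,0.006,0.2,-0.076,0.112,0.149,0,0,0.006,0.2],
)

```text
t: 10.98
tool_pos: [0.5707, -0.1496, 0.1208]
orientation: [2.369, 2.063, 0.0]
force: [0.5, 0.2, -0.8]
opening: 0.0295
gripper_force: 15.0
```

Run:
```python
from h import *
s=robot.read_state();TR=np.array([.526,-.137,-.138]); print(s['t'],inv(TR,s['tool_pos']),s['orientation'])
c=cam('wrist'); im=c[0].copy()
for q in ([-.095,.059],[-.001,.059],[.001,.059],[.095,.059]):
    a=proj(c,[fr(TR,[q[0],q[1],.022]),fr(TR,[q[0],0,.022])]); cv2.line(im,*[tuple(int(i) for i in x) for x in a],(255,0,0),1)
a=proj(c,[fr(TR,[-.098,.062,.022]),fr(TR,[.098,.062,.022])]); cv2.line(im,*[tuple(int(i) for i in x) for x in a],(255,0,0),1)
save(im,'w5')
```

```text
10.975 [ 0.04601954 -0.00631548  0.12075509] [2.36918135e+00 2.06284181e+00 4.97633436e-04]
```

View pics/w5.png

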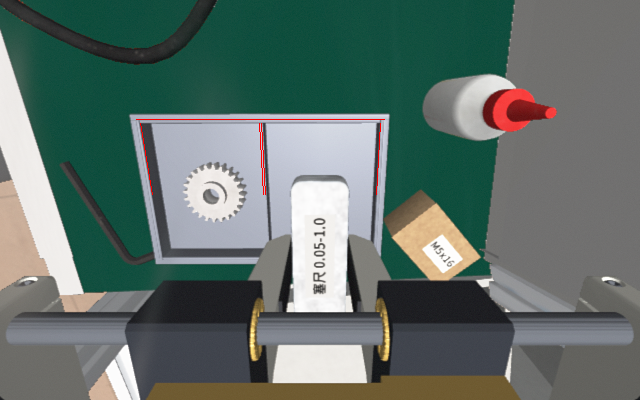

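The overlay matches the walls to about 1 mm in x and 3–4 mm in y. The pocket is free beneath the tin, and the bottle (470,108) and carton (435,235) are clear. Descending with a 4 mm correction in y.

Request:
move_arm(
  deltas=[0.004,0,0.02,0,0,0,0.2,0.004,0,0.05,0,0,0,0.2,0.004,0,0.08,0,0,0,0.2,0.004,0,0.095,0,0,0,0.2,0.004,0,0.102,0,0,0,0.2,0.004,0,0.1045,0,0,0,0.2,0.004,0,0.1045,0,0,0,0.2],
)

```text
t: 11.9
tool_pos: [0.5721, -0.1469, 0.0166]
orientation: [2.37, 2.061, 0.001]
force: [0.2, 0.1, -0.4]
opening: 0.0298
gripper_force: 15.0
```

Request:
move_arm(
  deltas=[0,0,0.001,0,0,0,0.2,0,0,0.0018,0,0,0,0.2,0,0,0.0022,0,0,0,0.2,0,0,0.0022,0,0,0,0.2],
)

```text
t: 12.4
tool_pos: [0.5718, -0.1469, 0.0143]
orientation: [2.37, 2.061, 0.001]
force: [-2.0, 0.5, 5.7]
opening: 0.03
gripper_force: 15.7
```

Request:
move_arm(
  deltas=[0,0,-0.0005,0,0,0,0.34,0,0,-0.0005,0,0,0,0.37,0,0,-0.0005,0,0,0,0.42,0,0,-0.0005,0,0,0,0.42,0,0,-0.005,0,0,0,0.42,0,0,-0.02,0,0,0,0.42,0,0,-0.05,0,0,0,0.42,0,0,-0.1,0,0,0,0.42,0,0,-0.1,0,0,0,0.42],
)

```text
t: 13.52
tool_pos: [0.5747, -0.1478, 0.1198]
orientation: [2.364, 2.056, 0.007]
force: [0.8, 0.3, -1.1]
opening: 0.0391
gripper_force: 0.0
```

Run:
```python
from h import *
s=robot.read_state();TR=np.array([.526,-.134,-.138]); print(s['t'],inv(TR,s['tool_pos']),s['force'])
c=cam('wrist'); P=cloud(c)
for r in robot.recognise('wrist','gauge_tin')[:1]:
    u,v=np.round(r['uv']).astype(int); print(r['confidence'],u,v,inv(TR,P[v,u]))
L=np.array([inv(TR,x) for x in P.reshape(-1,3)]); m=(abs(L[:,0]-.046)<.03)&(abs(L[:,1])<.055)&(L[:,2]>.012)&(L[:,2]<.025); Q=L[m]; print(len(Q),np.percentile(Q,[3,50,97],axis=0))
# boss push geometry
K=ori(CH[2],np.pi/4,1); z=K[:,2]
np.set_printoptions(precision=4,suppress=True)
# safe start near, pre-contact, final (TCP = boss - (9+gap+11)mm along tool z), boss local y -.120
piv=np.array([-.036,.042])
cur=go(fr(CH,[-.14,-.118,.30]),K)
for gap,ang in ((.04,0),(.008,0),(0,0),(0,.12),(0,.24),(0,.37),(0,.42)):
    a=np.arctan2(.084,.046)-ang; b=piv+.0958*np.array([np.cos(a),np.sin(a)])
    print(gap,ang,b,end=' '); go(fr(CH,[b[0],-.120,b[1]])-z*(.020+gap),K,cur)
```

```text
13.525 [ 0.05018624 -0.00698468  0.11977379] [ 0.76427151  0.30396527 -1.14972348]
0.79 313 191 [0.04632614 0.0017501  0.01965576]
3238 [[ 0.03393182 -0.04256292  0.01693705]
 [ 0.04793314 -0.0002258   0.0185459 ]
 [ 0.06174801  0.03657681  0.01983334]]
deltas [ 0.2237 -0.2149 -0.1858] [-0.6541 -0.5869 -1.5819] dist 0.36155450108873505
0.04 0 [0.01  0.126] deltas [ 0.0169 -0.002   0.1691] [0. 0. 0.] dist 0.16995274777199104
0.008 0 [0.01  0.126] deltas [ 0.0169 -0.002   0.2011] [0. 0. 0.] dist 0.20181668424978438
0 0 [0.01  0.126] deltas [ 0.0169 -0.002   0.2091] [0. 0. 0.] dist 0.20978914040807484
0 0.12 [0.0197 0.1199] deltas [ 0.0144 -0.002   0.2203] [0. 0. 0.] dist 0.2207737016144948
0 0.24 [0.0287 0.1127] deltas [ 0.0132 -0.002   0.2317] [0. 0. 0.] dist 0.23210563219681743
0 0.37 [0.0373 0.1037] deltas [ 0.0134 -0.002   0.2442] [0. 0. 0.] dist 0.24454267038950683
0 0.42 [0.0403 0.1   ] deltas [ 0.014  -0.002   0.2489] [0. 0. 0.] dist 0.24932475444600183
```

The tin lies flat in the pocket, with its top at z ≈ 0.018. Now I'll work out the stay approach with a 35° tilt.

Run:
```python
from h import *
np.set_printoptions(precision=4,suppress=True)
K=ori(CH[2],.61,1)
cur=go(fr(CH,[-.10,-.119,.27]),K)
```

```text
deltas [ 0.227  -0.1751 -0.1557] [-0.5089 -0.4564 -1.62  ] dist 0.3261896277510729
```

Request:
move_arm(
  deltas=[0,-0.02,-0.04,0,0,0,0.2,0.02,-0.05,-0.08,0,0,-0.15,0,0.06,-0.1,-0.12,-0.06,-0.06,-0.3,0,0.1,-0.15,-0.155,-0.15,-0.14,-0.5,0,0.15,-0.175,-0.155,-0.22,-0.2,-0.7,0,0.2,-0.175,-0.155,-0.28,-0.25,-0.88,0,0.227,-0.175,-0.155,-0.35,-0.32,-1.1,0,0.227,-0.175,-0.155,-0.42,-0.37,-1.3,0,0.227,-0.175,-0.155,-0.48,-0.43,-1.5,0,0.227,-0.175,-0.155,-0.509,-0.456,-1.62,0,0.227,-0.175,-0.155,-0.509,-0.456,-1.62,0,0.227,-0.175,-0.155,-0.509,-0.456,-1.62,0],
)

```text
t: 15.12
tool_pos: [0.4484, 0.1116, 0.2671]
orientation: [0.048, 2.553, -0.026]
force: [-0.5, -0.3, 0.5]
opening: 0.0003
gripper_force: 0.0
```

Run:
```python
from h import *
np.set_printoptions(precision=4,suppress=True)
s=robot.read_state(); print(s['t'],inv(CH,s['tool_pos']),Ro.from_rotvec(s['orientation']).as_matrix(),s['q'])
c=cam('wrist'); save(c[0],'w6'); P=cloud(c)
for r in robot.recognise('wrist','stay_knee')[:2]:
    u,v=np.round(r['uv']).astype(int); print(r['confidence'],u,v,inv(CH,P[v,u]))
print('pred boss px',proj(c,fr(CH,[.010,-.116,.126])))
K=ori(CH[2],.61,1);z=K[:,2]; piv=np.array([-.036,.042])
for gap,ang in ((.04,0),(.006,0),(0,0),(0,.1),(0,.2),(0,.3),(0,.37),(0,.42)):
    a=np.arctan2(.084,.046)-ang; b=piv+.0958*np.array([np.cos(a),np.sin(a)])
    print(gap,ang,b,end=' '); go(fr(CH,[b[0],-.120,b[1]])-z*(.020+gap),K)
```

```text
15.125 [-0.0816 -0.1091  0.2671] [[-0.8314  0.0399  0.5542]
 [ 0.0287  0.9992 -0.029 ]
 [-0.5549 -0.0083 -0.8319]] [ 0.2745 -0.8912  2.3119 -0.1952  1.1644 -1.2328]
0.65 302 172 [ 0.0016 -0.128   0.1264]
0.55 611 61 [-0.0546  0.2172  0.008 ]
pred boss px [[313.7481 177.1823]]
0.04 0 [0.01  0.126] deltas [ 0.0042 -0.0098  0.1092] [-0.0112 -0.0207 -0.004 ] dist 0.10975233573074665
0.006 0 [0.01  0.126] deltas [ 0.0035 -0.0095  0.1432] [-0.0112 -0.0207 -0.004 ] dist 0.14357420946035745
0 0 [0.01  0.126] deltas [ 0.0034 -0.0094  0.1492] [-0.0112 -0.0207 -0.004 ] dist 0.14955116119443543
0 0.1 [0.0182 0.121 ] deltas [-0.0006 -0.0093  0.1579] [-0.0112 -0.0207 -0.004 ] dist 0.15819224183120825
0 0.2 [0.0258 0.1152] deltas [-0.0037 -0.0092  0.167 ] [-0.0112 -0.0207 -0.004 ] dist 0.1672681592087776
0 0.3 [0.0328 0.1087] deltas [-0.0059 -0.0091  0.1763] [-0.0112 -0.0207 -0.004 ] dist 0.17662839815065023
0 0.37 [0.0373 0.1037] deltas [-0.0069 -0.009   0.1829] [-0.0112 -0.0207 -0.004 ] dist 0.18327975469033292
0 0.42 [0.0403 0.1   ] deltas [-0.0073 -0.0089  0.1877] [-0.0112 -0.0207 -0.004 ] dist 0.1880553587329987
```

View pics/w6.png

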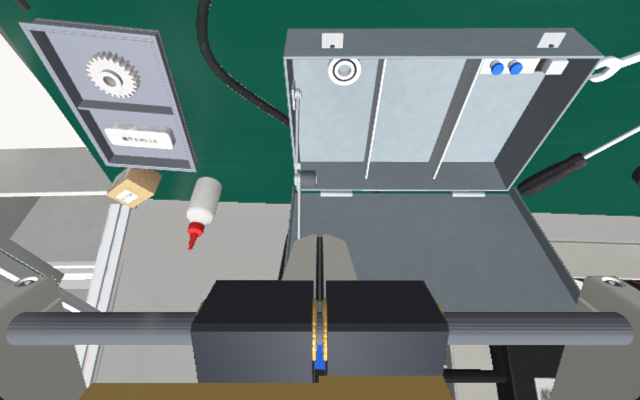

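The boss shows at (308,178), where predicted, and the tin lies face up in its pocket at (140,137). Now I'll move in and push.

Request:
move_arm(
  deltas=[0.004,-0.0095,0.04,-0.011,-0.02,-0.004,0,0.004,-0.0095,0.08,-0.011,-0.02,-0.004,0,0.004,-0.0095,0.11,-0.011,-0.02,-0.004,0,0.0035,-0.0095,0.13,-0.011,-0.02,-0.004,0,0.0035,-0.0095,0.143,-0.011,-0.02,-0.004,0,0.0035,-0.0095,0.143,-0.011,-0.02,-0.004,0],
)

```text
t: 15.98
tool_pos: [0.5247, 0.0987, 0.1471]
orientation: [0.039, 2.533, -0.013]
force: [0.0, 0.5, 0.5]
opening: 0.0008
gripper_force: 0.0
```

Run:
```python
from h import *
np.set_printoptions(precision=4,suppress=True)
s=robot.read_state(); print(s['t'],inv(CH,s['tool_pos']),s['q'],s['force'])
K=Ro.from_rotvec(s['orientation']).as_matrix();z=K[:,2]; piv=np.array([-.036,.042])
for ang in (0,.1,.2,.3,.37,.42):
    a=np.arctan2(.084,.046)-ang; b=piv+.0958*np.array([np.cos(a),np.sin(a)])
    go(fr(CH,[b[0],-.120,b[1]])-z*.020,K)
```

```text
15.975 [-0.0049 -0.1196  0.1471] [ 0.1676 -0.5653  2.358  -0.1655  0.757  -1.2868] [0.0249 0.4854 0.4598]
deltas [-0.0002 -0.0004  0.0059] [0. 0. 0.] dist 0.005889607496005697
deltas [-0.0041 -0.0004  0.0146] [0. 0. 0.] dist 0.01520276697548016
deltas [-0.007  -0.0005  0.0238] [0. 0. 0.] dist 0.02477131655845785
deltas [-0.009  -0.0005  0.0331] [0. 0. 0.] dist 0.03432706984039227
deltas [-0.0099 -0.0005  0.0398] [0. 0. 0.] dist 0.04097729354607598
deltas [-0.0102 -0.0005  0.0446] [0. 0. 0.] dist 0.04570015834434203
```

Request:
move_arm(
  deltas=[0,0,0.004,0,0,0,0,0,0,0.007,0,0,0,0,-0.002,0,0.0105,0,0,0,0,-0.004,0,0.0145,0,0,0,0,-0.0055,0,0.019,0,0,0,0,-0.007,0,0.0238,0,0,0,0,-0.007,0,0.0238,0,0,0,0],
)

```text
t: 16.85
tool_pos: [0.5459, 0.0983, 0.134]
orientation: [0.036, 2.528, -0.012]
force: [-0.3, -0.2, 3.9]
opening: 0.0004
gripper_force: 1.6
```

Request:
move_arm(
  deltas=[-0.001,0,0.0045,0,0,0,0,-0.002,0,0.009,0,0,0,0,-0.0025,0,0.013,0,0,0,0,-0.003,0,0.017,0,0,0,0,-0.0032,0,0.0215,0,0,0,0,-0.0032,0,0.0215,0,0,0,0],
)

```text
t: 17.6
tool_pos: [0.5572, 0.098, 0.1141]
orientation: [0.037, 2.537, -0.013]
force: [-12.0, 3.6, 3.1]
opening: 0.0003
gripper_force: 6.1
```

Run:
```python
from h import *
np.set_printoptions(precision=4,suppress=True)
s=robot.read_state(); print(s['t'],inv(CH,s['tool_pos']),s['q'],s['force'])
c=cam('wrist'); P=cloud(c)
for l in ('stay_knee','lid_handle'):
  for r in robot.recognise('wrist',l)[:2]:
    u,v=np.round(r['uv']).astype(int); print(l,r['confidence'],u,v,inv(CH,P[v,u]))
c=cam('top'); P=cloud(c)
for r in robot.recognise('top','lid_handle')[:2]:
    u,v=np.round(r['uv']).astype(int); print(r['confidence'],u,v,inv(CH,P[v,u]))
save(cv2.hconcat([c[0][100:300,180:400],]),'t2')
```

```text
17.6 [ 0.0276 -0.1192  0.1141] [ 0.1495 -0.3885  2.3022 -0.1717  0.6381 -1.2855] [-11.9508   3.5883   3.1448]
stay_knee 0.82 292 171 [ 0.0008 -0.1339  0.0761]
lid_handle 0.72 496 290 [0.0855 0.0062 0.1112]
0.64 282 170 [0.0509 0.0086 0.2135]
```

View pics/t2.png

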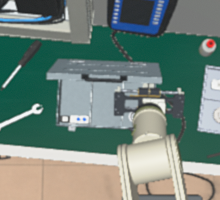

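Request:
move_arm(
  deltas=[0,0,-0.02,0,0,0,0,0,0,-0.06,0,0,0,0,0,0,-0.12,0,0,0,0,0,0,-0.15,0,0,0,0,0,0,-0.15,0,0,0,0],
)

```text
t: 18.48
tool_pos: [0.4744, 0.1008, 0.2431]
orientation: [0.036, 2.525, -0.011]
force: [-0.1, -0.4, -0.5]
opening: 0.0007
gripper_force: 0.0
```

Run:
```python
from h import *
np.set_printoptions(precision=4,suppress=True)
s=robot.read_state(); print(s['t'],s['tool_pos'],inv(CH,s['tool_pos']),s['q'],s['force'])
c=cam('wrist'); P=cloud(c); save(c[0],'w7')
for l in ('stay_knee',):
  for r in robot.recognise('wrist',l)[:2]:
    u,v=np.round(r['uv']).astype(int); print(l,r['confidence'],u,v,inv(CH,P[v,u]))
for n in('top','scene'):
    c=cam(n);P=cloud(c).reshape(-1,3); L=np.array([inv(CH,x) for x in P]); m=(abs(L[:,1])<.042)&(L[:,0]>-.1)&(L[:,0]<.09)&(L[:,2]>.12)&(L[:,2]<.35)
    Q=L[m]; ang=np.arctan2(Q[:,2]-.076,.094-Q[:,0]); r=np.hypot(Q[:,2]-.076,Q[:,0]-.094)
    print(n,len(Q)); 
    for a,b in((.06,.12),(.12,.19),(.212,.232)):
        k=(r>a)&(r<b); 
        if k.sum(): print(a,b,k.sum(),np.percentile(ang[k],[20,50,80]),'q',1.4486-np.median(ang[k]))
```

```text
18.475 [0.4744 0.1008 0.2431] [-0.0552 -0.1191  0.2431] [ 0.2043 -0.8513  2.3458 -0.1542  1.0486 -1.3023] [-0.1061 -0.4206 -0.5424]
stay_knee 0.79 305 170 [ 0.0376 -0.1331  0.0969]
top 617
0.06 0.12 145 [1.2755 1.2908 1.3145] q 0.15778116237672202
0.12 0.19 181 [1.2475 1.2528 1.266 ] q 0.1958010200238114
0.212 0.232 101 [1.2016 1.2189 1.2286] q 0.22968034639286006
scene 354
0.06 0.12 31 [1.2647 1.2704 1.2775] q 0.17820920565422127
0.12 0.19 108 [1.2456 1.2527 1.2607] q 0.19586738747318866
0.212 0.232 86 [1.2065 1.217  1.2291] q 0.2315958515171237
```

The stay is broken: the boss is at about (0.038, 0.097) in the chest frame and the lid has come down about 0.2 rad. Next, move above the handle.

Run:
```python
from h import *
np.set_printoptions(precision=4,suppress=True)
go(fr(CH,[-.10,0,.39]),ori(CH[2]))
```

```text
deltas [-0.0516  0.1197 -0.15  ] [0.4757 0.4768 1.5216] dist 0.1987083770920671
```

Request:
move_arm(
  deltas=[-0.015,0.02,-0.06,0.03,0.03,0.1,0.2,-0.03,0.04,-0.1,0.08,0.08,0.25,0.35,-0.05,0.08,-0.14,0.13,0.13,0.42,0.4,-0.0516,0.12,-0.15,0.18,0.18,0.58,0.4,-0.0516,0.12,-0.15,0.24,0.24,0.76,0.4,-0.0516,0.12,-0.15,0.29,0.29,0.93,0.4,-0.0516,0.12,-0.15,0.35,0.35,1.11,0.4,-0.0516,0.12,-0.15,0.4,0.4,1.28,0.4,-0.0516,0.12,-0.15,0.45,0.45,1.44,0.4,-0.0516,0.12,-0.15,0.476,0.477,1.52,0.4,-0.0516,0.12,-0.15,0.476,0.477,1.52,0.4,-0.0516,0.12,-0.15,0.476,0.477,1.52,0.4],
)

```text
t: 20.18
tool_pos: [0.4336, 0.2217, 0.3913]
orientation: [2.252, 2.187, 0.001]
force: [-0.4, 0.1, 1.1]
opening: 0.0369
gripper_force: 0.0
```

Run:
```python
from h import *
np.set_printoptions(precision=4,suppress=True)
s=robot.read_state(); print(s['t'],inv(CH,s['tool_pos']),s['opening'],s['q'])
c=cam('wrist'); P=cloud(c); save(c[0],'w8')
for r in robot.recognise('wrist','lid_handle')[:2]:
    u,v=np.round(r['uv']).astype(int); print(r['confidence'],u,v,inv(CH,P[v,u]))
L=np.array([inv(CH,x) for x in P.reshape(-1,3)]); col=c[0].reshape(-1,3).max(1)
m=(abs(L[:,1])<.06)&(L[:,2]>.265)&(L[:,2]<.31)&(L[:,0]>-.03)&(L[:,0]<.08)&(col<90); Q=L[m]; print(len(Q),np.percentile(Q,[3,25,50,75,97],axis=0))
print('pred',proj(c,[fr(CH,[.02,.035,.288]),fr(CH,[.02,-.035,.288])]))
R=ori(CH[2])
for x,z in((.02,.36),(.02,.288)): go(fr(CH,[x,0,z]),R)
```

```text
20.175 [-0.1     0.0004  0.3913] 0.03692982931414746 [ 0.3686 -0.1844  1.506  -0.0018  1.8187  0.3972]
0.79 453 141 [0.017  0.0493 0.2724]
1425 [[ 0.011  -0.0415  0.2742]
 [ 0.0123 -0.0163  0.2901]
 [ 0.0145  0.0098  0.2916]
 [ 0.0171  0.034   0.2925]
 [ 0.0208  0.052   0.2937]]
pred [[461.8778 160.7784]
 [450.9609 237.2427]]
deltas [-0.0011  0.1202  0.0324] [0.0029 0.0004 0.0035] dist 0.12449550812598696
deltas [-0.0011  0.12    0.1044] [0.0029 0.0004 0.0035] dist 0.15905945669200872
```

View pics/w8.png

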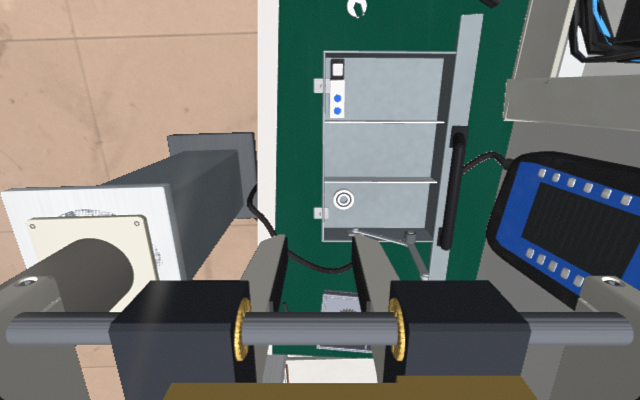

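The handle bar spans (462,125) to (445,250), with its centre at about x 0.017, z 0.287 in the chest frame. I'll descend and pinch.

Request:
move_arm(
  deltas=[-0.001,0.05,0,0,0,0.003,0.4,-0.001,0.1,0.01,0,0,0.003,0.4,-0.001,0.117,0.035,0,0,0.003,0.4,-0.001,0.117,0.07,0,0,0.003,0.4,-0.001,0.117,0.095,0,0,0.003,0.4,-0.001,0.117,0.105,0,0,0.003,0.4,-0.001,0.117,0.105,0,0,0.003,0.4,-0.001,0.117,0.105,0,0,0.003,0.2,-0.001,0.117,0.105,0,0,0.003,0.05,-0.001,0.117,0.105,0,0,0.003,0.05,-0.001,0.117,0.105,0,0,0.003,0.05,-0.001,0.117,0.105,0,0,0.003,0.05],
  squeeze=15,
)

```text
t: 21.78
tool_pos: [0.5505, 0.2173, 0.2888]
orientation: [2.257, 2.182, 0.005]
force: [-4.9, -0.9, 5.5]
opening: 0.0091
gripper_force: 15.0
```

Run:
```python
from h import *
s=robot.read_state(); p=inv(CH,s['tool_pos']); print(s['t'],p,s['opening'],s['gripper_force'],s['force'])
x,z=.094-p[0],p[2]-.076; print(np.hypot(x,z)); phi=np.arctan2(z,x); print('phi',phi)
r=.2245
for f in np.arange(phi,0.0,-.1).tolist()+[.009]:
    print(round(f,3),'dy %.4f dz %.4f'%((r*np.cos(phi)-r*np.cos(f)),r*np.sin(phi)-r*np.sin(f)))
```

```text
21.775 [ 1.69741002e-02 -1.56007450e-04  2.88773493e-01] 0.009109157589800257 15.000599026679993 [-4.87075243 -0.87376178  5.5034827 ]
0.22628643032416382
phi 1.2234634619998186
1.223 dy 0.0000 dz 0.0000
1.123 dy -0.0207 dz 0.0087
1.023 dy -0.0404 dz 0.0194
0.923 dy -0.0590 dz 0.0320
0.823 dy -0.0762 dz 0.0464
0.723 dy -0.0918 dz 0.0625
0.623 dy -0.1058 dz 0.0800
0.523 dy -0.1180 dz 0.0989
0.423 dy -0.1283 dz 0.1188
0.323 dy -0.1364 dz 0.1397
0.223 dy -0.1425 dz 0.1613
0.123 dy -0.1464 dz 0.1834
0.023 dy -0.1480 dz 0.2058
0.009 dy -0.1481 dz 0.2091
```

Request:
move_arm(
  deltas=[0,-0.005,0.002,0,0,0,0.05,0,-0.012,0.005,0,0,0,0.05,0,-0.0207,0.0087,0,0,0,0.05,0,-0.0307,0.0139,0,0,0,0.05,0,-0.0404,0.0194,0,0,0,0.05,0,-0.0499,0.0255,0,0,0,0.05,0,-0.059,0.032,0,0,0,0.05,0,-0.059,0.032,0,0,0,0.05],
)

```text
t: 22.78
tool_pos: [0.4901, 0.2193, 0.2543]
orientation: [2.258, 2.184, -0.0]
force: [-3.0, 1.8, -1.7]
opening: 0.0094
gripper_force: 15.0
```

Request:
move_arm(
  deltas=[0,-0.0088,0.007,0,0,0,0.05,0,-0.0172,0.0144,0,0,0,0.05,0,-0.0252,0.0222,0,0,0,0.05,0,-0.0328,0.0305,0,0,0,0.05,0,-0.04,0.039,0,0,0,0.05,0,-0.0468,0.048,0,0,0,0.05,0,-0.0531,0.0573,0,0,0,0.05,0,-0.059,0.0669,0,0,0,0.05,0,-0.0644,0.0767,0,0,0,0.05,0,-0.0693,0.0868,0,0,0,0.05,0,-0.0693,0.0868,0,0,0,0.05],
)

```text
t: 24.15
tool_pos: [0.422, 0.2215, 0.1672]
orientation: [2.257, 2.183, 0.002]
force: [3.6, 3.5, -5.0]
opening: 0.0093
gripper_force: 15.0
```

Request:
move_arm(
  deltas=[0,-0.0043,0.0104,0,0,0,0.05,0,-0.0081,0.0209,0,0,0,0.05,0,-0.0115,0.0316,0,0,0,0.05,0,-0.0142,0.0425,0,0,0,0.05,0,-0.0164,0.0535,0,0,0,0.05,0,-0.0181,0.0646,0,0,0,0.05,0,-0.0187,0.07,0,0,0,0.05,0,-0.0192,0.0758,0,0,0,0.05,0,-0.0192,0.0758,0,0,0,0.05],
)

```text
t: 25.28
tool_pos: [0.4036, 0.2221, 0.0923]
orientation: [2.257, 2.182, 0.003]
force: [1.6, 2.2, -3.9]
opening: 0.0097
gripper_force: 15.0
```

Run:
```python
from h import *
s=robot.read_state(); p=inv(CH,s['tool_pos']); print(s['t'],p,s['opening'],s['gripper_force'],s['force'])
print(np.arctan2(p[2]-.076,.094-p[0]))
```

```text
25.275 [-1.30000972e-01 -9.08184167e-05  9.22593473e-02] 0.009696602258792679 14.999655336141586 [ 1.56639496  2.21371807 -3.88943907]
0.07245897945598219
```

Request:
move_arm(
  deltas=[0,-0.0004,0.004,0,0,0,0.05,0,-0.0006,0.008,0,0,0,0.05,0,-0.0007,0.0105,0,0,0,0.05,0,-0.0008,0.0125,0,0,0,0.05,0,-0.0008,0.0135,0,0,0,0.05,0,-0.0008,0.0135,0,0,0,0.05],
)

```text
t: 26.02
tool_pos: [0.403, 0.2222, 0.0792]
orientation: [2.257, 2.182, 0.004]
force: [-1.3, 0.2, -1.7]
opening: 0.0094
gripper_force: 15.0
```

Request:
move_arm(
  deltas=[0,0,0.001,0,0,0,0.05,0,0,0.002,0,0,0,0.05,0,0,0.003,0,0,0,0.05,0,0,0.003,0,0,0,0.05],
)

```text
t: 26.52
tool_pos: [0.4029, 0.2222, 0.0765]
orientation: [2.257, 2.182, 0.003]
force: [-4.7, -0.2, 3.4]
opening: 0.0096
gripper_force: 15.0
```

Request:
move_arm(
  deltas=[0,0,0.001,0,0,0,0.05,0,0,0.002,0,0,0,0.05,0,0,0.002,0,0,0,0.05],
)

```text
t: 26.9
tool_pos: [0.403, 0.2223, 0.0759]
orientation: [2.257, 2.183, 0.003]
force: [-12.2, -2.5, 18.5]
opening: 0.009
gripper_force: 15.0
```

It has reached a hard stop. I'll ease off, release and check.

Request:
move_arm(
  deltas=[0,0,-0.002,0,0,0,0.05,0,0,-0.002,0,0,0,0.13,0,0,-0.002,0,0,0,0.17,0,0,-0.002,0,0,0,0.17,0,0,-0.01,0,0,0,0.17,0,0,-0.03,0,0,0,0.17,0,0,-0.08,0,0,0,0.17,0,-0.03,-0.14,0,0,0,0.17,0,-0.03,-0.2,0,0,0,0.17,0,-0.03,-0.25,0,0,0,0.17,0,-0.03,-0.25,0,0,0,0.17],
)

```text
t: 28.28
tool_pos: [0.3741, 0.224, 0.3303]
orientation: [2.254, 2.18, 0.018]
force: [0.6, 0.2, -0.4]
opening: 0.0158
gripper_force: 0.0
```

Run:
```python
from h import *
np.set_printoptions(precision=4,suppress=True)
s=robot.read_state(); print(s['t'],s['tool_pos'],s['force'])
c=cam('wrist'); save(c[0],'w9')
for n,c in(('wrist',c),('top',cam('top')),('scene',cam('scene'))):
    L=np.array([inv(CH,x) for x in cloud(c).reshape(-1,3)])
    for a,b in((-.09,-.05),(-.02,.02),(.05,.08)):
        m=(L[:,0]>a)&(L[:,0]<b)&(abs(L[:,1])<.12)&(L[:,2]>.05)&(L[:,2]<.12); print(n,a,m.sum(),np.median(L[m,2]) if m.any() else '')
    m=(L[:,0]>-.136)&(L[:,0]<-.124)&(abs(L[:,1])<.035)&(L[:,2]>.03)&(L[:,2]<.12); print('bar',m.sum(),np.median(L[m],0) if m.any() else '')
```

```text
28.275 [0.3741 0.224  0.3303] [ 0.5988  0.1652 -0.3508]
wrist -0.09 5610 0.08562577560202977
wrist -0.02 5585 0.0855596315190375
wrist 0.05 4212 0.08575561348060631
bar 403 [-0.1301  0.0014  0.0838]
top -0.09 672 0.08493479082020028
top -0.02 1105 0.08492989879978197
top 0.05 819 0.08494873940310765
bar 0 
scene -0.09 787 0.08515342772758883
scene -0.02 718 0.08517991430811839
scene 0.05 512 0.08556970158872834
bar 68 [-0.1299 -0.0033  0.0832]
```

View pics/w9.png

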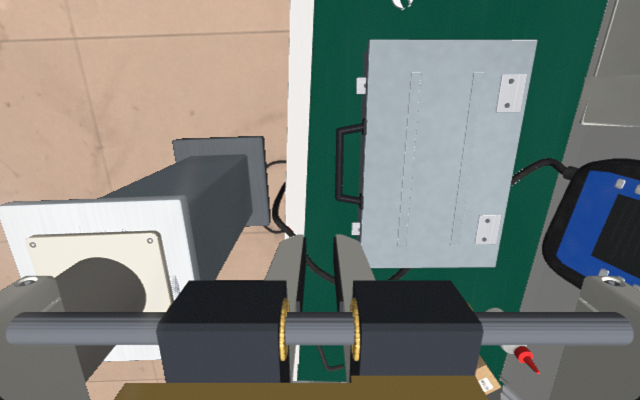

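The lid is level to within 0.5 mm from front to back, and the bar's top is at 0.083, so its centre is at 0.078 as given for the shut lid. The picture shows it closed, with the handle at (343,165) and the arm clear of everything. Handing in.

```bash
python3 -c "
from plant import robot; print(robot.close_job())"
```

```text
the job is handed in; nothing more can be done
None
```

The gauge tin lies flat and face up in the tray's empty pocket, the stay is broken at its knee, the lid is fully shut, and the job was handed in at about 28 s with the arm clear of everything; joint 2 once read -0.891 against its stated limit of -0.89.

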